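# Secure the spice jar in the ratchet keeper

### The job

Secure the jar that stands in the channel of the jar keeper. Raise the keeper's toothed bar by its knob, gently, until you feel it meet the rubber buffer, and let it hang on its pawl; slide the jar gently back along the channel until it is fully home against the back stop; then press the pawl's thumb pad gently and keep it down so that the bar sinks and rests on the jar's cap, and let go. Leave the jar, the funnel and the measuring spoons that stand around the keeper alone.

Things in the scene. Friction and masses are not known exactly. Their poses are not given: they have to be found in the camera images.
- keeper: the jar keeper: fixed white metal tray 200 x 72 mm with a post at its far end. Origin: on the shelf, straight below the jar's home; z up; x runs along the channel from the open front (-x) to the post (+x). Channel: between two low walls, tops 22 mm above the shelf, 58 mm apart, x = -115 to 20 mm. Post 14 x 50 mm, top at z = 150 mm, x = 61 to 75 mm
- seat (a point): the jar's home: the point on the tray's floor, 8 mm above the shelf, where the centre of the jar's underside belongs. The jar then touches the black rubber back stop, an upright face 50 mm wide, 8 to 38 mm above the shelf, 26 mm further along the keeper's x
- collar: steel arm at the post's right (-y) side, 12 mm thick, which carries the rubber buffer; origin where the buffer's lower face is at its highest. The buffer is screwed down from there by 0 to 16 mm, differently each time and not given, and stops the bar's lug: somewhere between 52 and 68 mm of lift, found by feel. It yields about 1 mm per 6 N; more than 25 N spoils it
- bar: steel toothed bar, 300 g, sliding straight up and down before the post. Its origin meets the keeper's origin at its lowest, so its height above that is its lift. It clicks up past the pawl and hangs on a tooth at lifts of 4, 16, 28, 40, 52, 64 mm, sinking to the next lower when let go. Starts at 4 or 16 mm. Raising at 20 mm/s takes up to 11 N; damped: faster takes more
- knob (a point): centre of the black block-shaped knob on top of the bar, to be gripped from above; 30 mm along the keeper's x, 24 mm along its y, 40 mm tall (20 mm above and below this point); moves with the bar
- nose (a point): on the underside of the bar's steel nose (18 mm wide, 12 mm thick), which reaches from the bar towards the robot to 6 mm short of the jar's home centre. It is 78 mm above the shelf at lift 0, so the jar cannot pass until the bar is raised; on the home jar's cap the lift is 22 mm. With the pawl out the bar sinks by itself at 30 to 45 mm/s
- thumb_pad (a point): centre of the top face of the pawl's thumb pad, dark steel 24 x 30 mm, at the keeper's left (+y), about 70 mm above the shelf, 96 mm from the bar. Pressed straight down it takes the pawl out: the bar is free after 9 to 11 mm at about 2 N (a little more under the bar's load); travel ends hard at 18 mm, about 3 N. It springs back when let go. More than 25 N bends it
- pawl: the sprung pawl, a bell crank on a pivot beside the bar; origin at its pivot, 78 mm from the pad's centre along the keeper's y
- jar: the jar to be secured: closed, glass, 52 mm diameter, 92 mm tall, black cap 48 mm wide and 18 mm tall, about 200 g; origin at the centre of its underside. Starts in the channel, on the tray floor, 65 to 80 mm in front of home. Pushing it takes 1 to 3 N; push below half height (it may tip if pushed at the cap), with less than 25 N
- jar5: one of five more jars of the same kind (52 mm diameter, 92 mm tall), standing on the shelf beside the keeper, not in its channel; a bystander, origin at the centre of its underside. The other four stand on the white step rack beyond
- funnel: orange silicone funnel standing mouth down beside the keeper, 72 mm diameter, 70 mm tall; a bystander, origin at the centre of its underside
- spoons: three stainless measuring spoons on a spring clip, lying beside the keeper, about 140 x 110 mm, 15 mm high; a bystander, origin on its underside near its middle
Things that resemble listed ones, but are neither listed nor needed, are in the scene too. Leave any purple look-alike of the jar alone. Leave any pink look-alike of the keeper alone.

How it is judged:
By the outcome, as a careful person would: the job done as asked, in the order asked, and still so for the second after the job is handed in, with the robot touching nothing.
It also fails if it takes over 72 s, if anything falls off the work surface, if the arm or the gripper's body presses on something with over 40 N, if the wrist force passes 120 N, or if a joint passes its speed limit or range.

### The arm

A 6-joint arm with a two-finger parallel gripper is mounted at the origin on the work surface. World frame = base frame: x ahead of the robot, y to its left, z up, the work surface at z = 0. Lengths are in m, angles in rad, forces in N, time in s.
With the tool pointing down it reaches from about 0.3 to 0.875 m from the base axis. Payload 6.4 kg.
Tool frame: the origin (TCP) lies on the mounting face of the last link; the fingertips stand 173 mm ahead of it and the grasp point (between the pads) lies 155 mm ahead of it (ctrl.grip_point_offset is the distance from the TCP to the grasp point, in m); z points along the fingers, y is the line along which they close (so a half turn about z gives the same grasp; the last joint's range is limited). The gripper opens to 85 mm and grips with 20 to 120 N. Pads are 22 mm wide; open, the fingers measure 114 mm over their backs; the gripper's body (76 mm by 85 mm) begins 54 mm behind the grasp point. The pads swing forward as they close: fully open they stand 13 mm farther back than shut.
Start: joints at [1.083, 0.181, 1.607, -0, 1.354, -0.206], TCP at [0.16, 0.552, 0.405] pointing down, gripper open.
Joint ranges: [-2.99, 2.99], [-0.89, 2.07], [0.3, 2.58], [-1.14, 4.28], [0, 2.63], [-3.12, 3.12]. Speed limits (rad/s): [2.57, 2.57, 3.01, 3.14, 3.14, 3.14].

### API

Orientations are given as a unit quaternion [w, x, y, z].
In Python, from bench import status, imaging, ctrl, models gives the robot as it stands.
- The arm moves only by the tool send_rows, never from a script. Its argument "commands" is a list that holds one entry, the list of rows, each a list of 6 numbers: the shift along the tool's x, y, z normalised to -1 to 1, where 1 is 3 cm, then the turn, a rotation vector about the tool's x, y, z normalised to -1 to 1, where 1 is 0.1 rad. A call has 1 to 8 rows; each row shifts and turns the commanded pose from where the row before left it, along the tool's axes as they then stand; what a row does not reach is not made up. A row lasts 1/12 s, in which the tool goes at most 41.7 mm and 7.16 degrees, less where a joint would pass 70% of its speed; a pose out of reach is approached as far as the arm can. A call with a number of a shift or a turn outside -1 to 1 is refused whole. A call with a gripper value outside its range is refused whole. "jaw" is the opening, from 0 (shut) to 1 (fully open), set as the call begins (left out, the last holds). The fingers move at their own pace and stop on an object; the grip force is fixed at half the most. Time passes only in rows, so rows that do not move let the fingers close. It gives the time, the measured TCP pose, the force, the opening and the grip force at its end, in the units of the state.
- status.get_obs(): the state, without advancing time (a new reading comes with each control period).
- imaging.camera(name): name is "side" or "top"; returns a dict with "image" (480x640x3 uint8, blue, green, red), "depth" (480x640 float32, m along the optical axis (not along the pixel's ray), 0 where there is no reading), "mtx" (3x3 intrinsics, pixels), "pose" (4x4, takes a point from camera to world coordinates). Camera axes: x right, y down, z forward; pixel columns grow to the right and rows downward; lengths in m; the calibration is good to about 2 mm. A picture is of the moment at which its call begins.
- ctrl.hand_in(): hands the job in; it is judged then, once.
Trained networks look in a picture, given as the dict that the camera call returned (one of the last four; its "shot" number tells which), for a name from the list of things; names that differ only in an ending like _2 or _b are one class to them, and where a whole thing is asked for, a point or a joint stands for the part that bears it (a point fixed in the world has none). Each returns a list of dicts, best first, with "confidence" (0 to 1); they miss things now and then, are a little off and sometimes report something else, mostly with a low value. They report only what shows in the picture. A call takes as long as a camera call. They do not tell look-alikes from the thing itself.
- models.recognise(picture, name): "centre" ([column, row] in pixels, amid what is visible of it).
- models.regions_of(picture, name): "region" (480x640 bool, what is visible of it) and "centre" ([column, row] in pixels, amid what is visible of it).
The state is a dict: "time_s": time; "q": joint angles; "dq": joint speeds; "joint_efforts": joint torques, N m; "eef_pos": TCP position; "eef_rot": TCP orientation; "wrist_force": force on the tool from outside, world axes, zero at the start; "torque": the same for the moment, N m; "opening": opening from 0.0 (shut) to 1.0 (fully open); "grasp_force": force on a finger pad.
Only numpy, scipy, OpenCV 4.12 (cv2) and the standard library are available. Lean on these libraries where they do the work, as an engineer would, in place of code of your own. Each camera call takes 0.05 s, during which the arm holds its last target. There are 200 camera calls.

## Working session

There is one attempt and no reset: what is moved stays moved. The work goes in short steps, Python scripts to look and compute and a tool call to move; the robot and the scene stay as the last step left them, time stands still between calls to the robot, and variables do not carry over. Pictures are saved under pics/ and viewed, at most 10 in all, crops included, and the job is handed in when it is done.

Besides the shell and the picture viewer there is one more tool, called after ">>>" by a JSON object that holds its "fn" and its "kwargs", one argument or row to a line. send_rows: Moves the arm, as the interface text tells. Its arguments: {"type":"object","properties":{"commands":{"type":"array"},"jaw":{"type":"number"}},"required":["commands"]}

```bash
mkdir -p pics; cat > h.py <<'E'
import numpy as np, cv2
from bench import status, imaging, ctrl, models
def pt(p,c,r,depth=None,w=2):
    c,r=int(round(c)),int(round(r)); d=p['depth'][max(r-w,0):r+w+1,max(c-w,0):c+w+1]; d=d[d>0]
    z=np.median(d) if depth is None else depth
    K=p['mtx']; return (p['pose']@np.array([(c-K[0,2])/K[0,0]*z,(r-K[1,2])/K[1,1]*z,z,1]))[:3]
def cloud(p,m=None):
    d=p['depth']; m=(d>0) if m is None else m&(d>0); r,c=np.nonzero(m); z=d[m];K=p['mtx']
    P=np.stack([(c-K[0,2])/K[0,0]*z,(r-K[1,2])/K[1,1]*z,z,np.ones_like(z)])
    return (p['pose']@P).T[:,:3]
E
cat > a.py <<'E'
from h import *
np.set_printoptions(precision=3,suppress=True)
s=status.get_obs(); print(s['time_s'],s['eef_pos'],s['eef_rot'],s['opening'],s['wrist_force'],ctrl.grip_point_offset)
for n in ('side','top'):
    p=imaging.camera(n); cv2.imwrite(f'pics/{n}0.png',p['image']); print(n,p['pose'][:3],p['mtx'][0])
    for k in ('keeper','knob','nose','thumb_pad','collar','jar','funnel','spoons'):
        for q in models.regions_of(p,k)[:4]:
            if q['confidence']<.2: continue
            C=cloud(p,q['region'])
            print(k,round(q['confidence'],2),np.round(q['centre']),q['region'].sum(), np.median(C,0) if len(C) else '', np.percentile(C,3,axis=0) if len(C) else '',np.percentile(C,97,axis=0) if len(C) else '')
E
python3 a.py
```

```text
0.0 [0.16  0.552 0.404] [-0.     0.14   0.99  -0.001] 0.9991068491632334 [0.564 0.699 1.119] 0.1547
side [[ 0.904 -0.258  0.341  0.278]
 [-0.427 -0.523  0.737 -0.73 ]
 [-0.012 -0.812 -0.583  0.669]] [506.976   0.    326.461]
keeper 0.63 [322. 256.] 3914 [0.616 0.013 0.033] [ 0.473 -0.016  0.001] [0.651 0.104 0.216]
keeper 0.59 [391. 196.] 3037 [0.866 0.163 0.036] [0.744 0.137 0.003] [0.9   0.25  0.197]
knob 0.64 [395. 171.] 821 [0.869 0.165 0.113] [0.837 0.151 0.034] [0.887 0.181 0.204]
knob 0.59 [324. 211.] 1052 [0.618 0.013 0.145] [ 0.588 -0.003  0.037] [0.638 0.046 0.22 ]
nose 0.72 [322. 212.] 992 [0.618 0.013 0.156] [ 0.588 -0.003  0.043] [0.634 0.03  0.22 ]
nose 0.62 [394. 163.] 790 [0.869 0.165 0.123] [0.84  0.152 0.036] [0.886 0.181 0.204]
collar 0.84 [330. 221.] 272 [ 0.621 -0.011  0.143] [ 0.61  -0.02   0.118] [0.641 0.008 0.156]
collar 0.6 [401. 162.] 180 [0.876 0.144 0.144] [0.866 0.137 0.125] [0.899 0.164 0.165]
jar 0.97 [267. 264.] 1182 [0.499 0.028 0.07 ] [0.479 0.019 0.017] [0.525 0.062 0.101]
jar 0.96 [290. 306.] 1408 [ 0.492 -0.11   0.065] [ 0.473 -0.117  0.006] [ 0.
[... 1600 characters left out ...]
26.] 189 [ 0.622 -0.007  0.147] [ 0.61  -0.017  0.14 ] [0.641 0.005 0.16 ]
collar 0.35 [264. 227.] 576 [0.615 0.02  0.194] [0.588 0.008 0.077] [0.636 0.033 0.222]
jar 0.64 [328. 301.] 616 [ 0.496 -0.09   0.091] [ 0.474 -0.113  0.02 ] [ 0.518 -0.069  0.094]
jar 0.61 [254. 297.] 689 [0.501 0.042 0.099] [0.48  0.022 0.026] [0.525 0.066 0.102]
jar 0.61 [265. 360.] 668 [0.384 0.021 0.091] [0.362 0.001 0.032] [0.405 0.044 0.094]
jar 0.61 [263. 248.] 3372 [0.596 0.024 0.014] [ 0.472 -0.012  0.005] [0.647 0.111 0.22 ]
funnel 0.6 [193. 270.] 969 [0.548 0.167 0.019] [0.521 0.141 0.002] [0.58  0.202 0.069]
spoons 0.67 [357. 237.] 1118 [ 0.635 -0.15   0.007] [ 0.575 -0.208  0.   ] [ 0.688 -0.119  0.012]
```

View pics/side0.png

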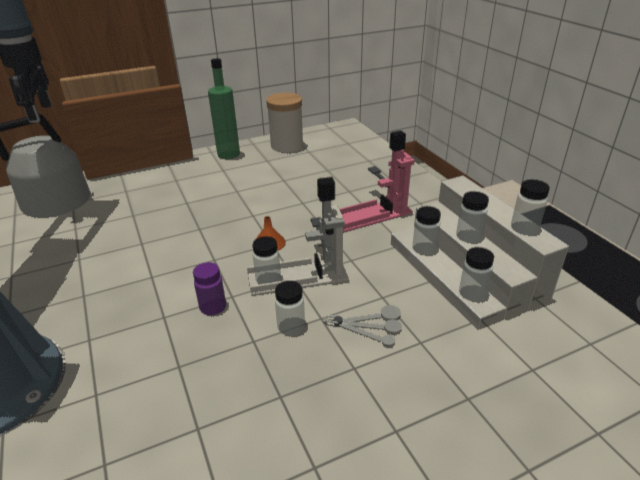

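View pics/top0.png

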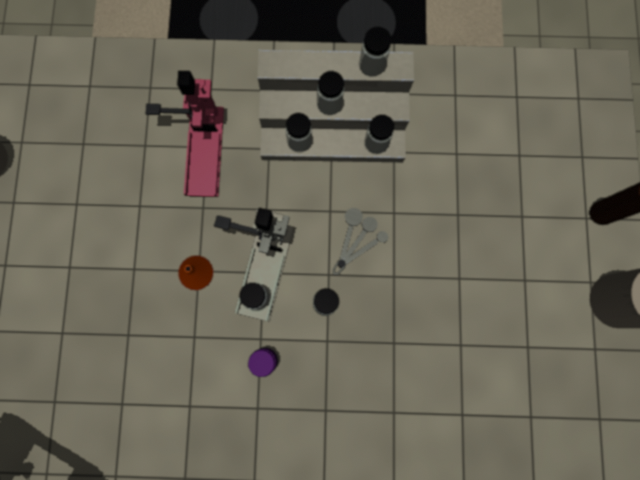

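The side picture shows the white keeper at (322,256) with the clear jar in its channel at (267,264). Jar5 is at (290,306), the purple look-alike jar at (209,288) and the pink look-alike keeper at (391,196). The top picture has the white keeper at (263,250), jar (254,297), jar5 (328,301), purple jar (262,362), pink keeper (200,130), funnel (196,272), spoons (357,237).
Candidates: the keeper could be white (263,250) or pink (200,130), and I choose white. The jar could be (254,297), (328,301) or purple (262,362), and I choose (254,297), which stands in the channel.

```bash
cat > b.py <<'E'
from h import *
np.set_printoptions(precision=4,suppress=True)
ims=[]
for n,(c,r) in (('top',(263,255)),('side',(310,245))):
    p=imaging.camera(n); ims.append(cv2.resize(p['image'][r-75:r+75,c-65:c+65],None,fx=3,fy=3,interpolation=cv2.INTER_CUBIC))
    C=cloud(p); C=C[(C[:,0]>.42)&(C[:,0]<.70)&(C[:,1]>-.05)&(C[:,1]<.14)]
    def rect(m,l):
        Q=C[m].astype(np.float32); 
        if len(Q)>4: (a,b),(w,h),t=cv2.minAreaRect(Q[:,:2]); print(n,l,len(Q),np.array([a,b,w,h,t]),'z',np.percentile(Q[:,2],[5,50,95]))
    rect((C[:,2]>.205),'knobtop')
    rect((C[:,2]>.003)&(C[:,2]<.027)&(C[:,1]<.085),'tray')
    rect((C[:,2]>.016)&(C[:,2]<.026)&(C[:,1]<.085),'walltops')
    rect((C[:,2]>.06)&(C[:,2]<.08)&(C[:,1]>.098),'pad')
    rect((C[:,2]>.095)&(C[:,2]<.11)&(C[:,0]<.54),'cap')
    rect((C[:,2]>.144)&(C[:,2]<.155)&(C[:,0]>.6),'post')
    q=models.regions_of(p,'jar')
cv2.imwrite('pics/crop.png',np.hstack(ims))
E
python3 b.py
```

```text
Traceback (most recent call last):
  File "b.py", line 10, in <module>
    rect((C[:,2]>.205),'knobtop')
    ~~~~^^^^^^^^^^^^^^^^^^^^^^^^^
  File "b.py", line 9, in rect
    if len(Q)>4: (a,b),(w,h),t=cv2.minAreaRect(Q[:,:2]); print(n,l,len(Q),np.array([a,b,w,h,t]),'z',np.percentile(Q[:,2],[5,50,95]))
                               ~~~~~~~~~~~~~~~^^^^^^^^^
cv2.error: OpenCV(4.12.0) /io/opencv/modules/imgproc/src/convhull.cpp:143: error: (-215:Assertion failed) total >= 0 && (depth == CV_32F || depth == CV_32S) in function 'convexHull'
```

```bash
sed -i 's/Q\[:,:2\])/np.ascontiguousarray(Q[:,:2]))/' b.py; python3 b.py
```

```text
top knobtop 286 [ 0.6243  0.0204  0.0243  0.0303 77.5626] z [0.2117 0.2198 0.2224]
top tray 2275 [0.5605 0.0176 0.277  0.1347 0.069 ] z [0.0035 0.0077 0.0218]
top walltops 296 [ 0.5571  0.0354  0.0667  0.1873 77.7861] z [0.0172 0.0212 0.0249]
top pad 197 [ 0.6449  0.1135  0.0328  0.0241 76.3261] z [0.0654 0.0693 0.0724]
top cap 522 [0.5038 0.0466 0.0459 0.0449 2.4464] z [0.0969 0.0996 0.1022]
top post 265 [ 0.6321  0.0137  0.0601  0.0366 77.9415] z [0.1447 0.1474 0.151 ]
side knobtop 212 [ 0.6234  0.0185  0.0263  0.029  78.8188] z [0.2062 0.2175 0.2209]
side tray 1838 [ 0.5765  0.0221  0.0881  0.2326 79.6796] z [0.005  0.0087 0.0233]
side walltops 467 [ 0.5579  0.0339  0.0702  0.1896 77.8634] z [0.0167 0.0204 0.0246]
side pad 73 [ 0.6409  0.1134  0.0314  0.0174 65.3943] z [0.064  0.0687 0.0709]
side cap 311 [ 0.5033  0.0445  0.047   0.047  81.3751] z [0.0964 0.0991 0.101 ]
side post 256 [ 0.6314  0.0122  0.0647  0.0362 79.1479] z [0.145  0.1478 0.1527]
```

View pics/crop.png

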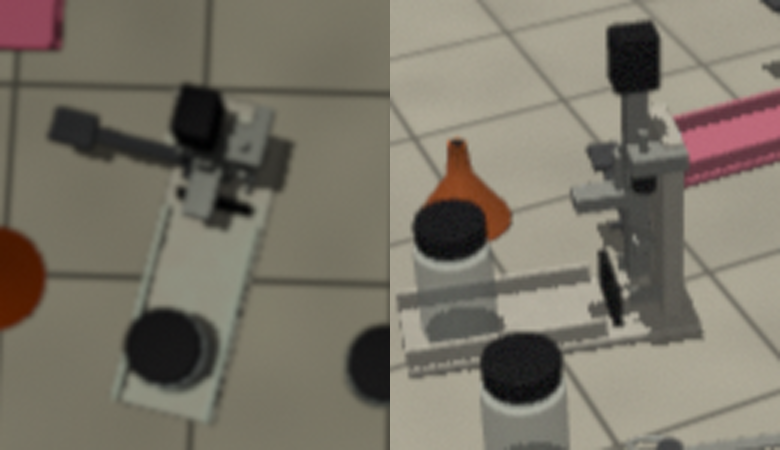

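The crop confirms the choice: the white keeper with the toothed bar, nose and pad at the left, and the clear jar with a black cap in its channel. The knob is at (198,118) in the top half. Keeper yaw is about -12.2°.

>>> {"fn": "send_rows", "kwargs": {
  "commands": [
    [[0,0,-1,0,0,-0.68],[-1,-0.75,0,0,0,0],[-1,-0.75,0,0,0,0],[-1,-0.75,0,0,0,0],[-1,-0.75,0,0,0,0],[-1,-0.75,0,0,0,0],[-1,-0.75,0,0,0,0],[-1,-0.75,0,0,0,0]]
  ],
  "jaw": 1
}}

```text
time_s: 1.82
eef_pos: [0.3324, 0.3524, 0.4349]
eef_rot: [0.0, 0.107, 0.994, 0.0]
wrist_force: [1.3, 0.5, 0.4]
opening: 1.003
grasp_force: 0.0
```

>>> {"fn": "send_rows", "kwargs": {
  "commands": [
    [[-1,-0.75,0,0,0,0],[-1,-0.75,0,0,0,0],[-1,-0.75,0,0,0,0],[-1,-0.75,0,0,0,0],[-1,-0.75,0,0,0,0],[-1,-0.75,0,0,0,0],[-1,-0.75,0,0,0,0],[0,0,0,0,0,0]]
  ]
}}

```text
time_s: 2.48
eef_pos: [0.5068, 0.1508, 0.4348]
eef_rot: [0.001, 0.109, 0.994, -0.001]
wrist_force: [-0.3, 0.5, 0.3]
opening: 1.006
grasp_force: 0.0
```

```bash
cat > st.py <<'E'
from h import *
from scipy.spatial.transform import Rotation as R
np.set_printoptions(precision=4,suppress=True)
def rel(t,yaw=np.radians(77.8)):
    s=status.get_obs(); q=s['eef_rot']; M=R.from_quat([q[1],q[2],q[3],q[0]]).as_matrix()
    y=np.array([np.cos(yaw),np.sin(yaw),0]); z=np.array([0,0,-1.]); T=np.stack([np.cross(y,z),y,z],1)
    print('t',s['time_s'],'pos',s['eef_pos'],'shift/3cm',M.T@(np.array(t)-s['eef_pos'])/.03,'rot/.1',R.from_matrix(M.T@T).as_rotvec()/.1,'F',s['wrist_force'])
E
python3 -c "
from st import *
rel([.6238,.0195,.355])
p=imaging.camera('side')
for c,r in ((313,235),(310,234),(316,235),(320,235)): print(pt(p,c,r,w=0))
"
```

```text
t 2.4833 pos [0.5068 0.1508 0.4348] shift/3cm [-4.7508 -3.4195  2.6777] rot/.1 [-0.0159  0.026  -0.0627] F [-0.3473  0.4887  0.3374]
[0.595  0.0188 0.1048]
[0.5897 0.021  0.1074]
[0.5997 0.0147 0.1059]
[0.6095 0.0176 0.1011]
```

>>> {"fn": "send_rows", "kwargs": {
  "commands": [
    [[-0.95,-0.68,0,0,0,-0.06],[-0.95,-0.68,0,0,0,0],[-0.95,-0.68,0,0,0,0],[-0.95,-0.68,0,0,0,0],[-0.95,-0.7,0,0,0,0],[0,0,0,0,0,0],[0,0,0,0,0,0]]
  ]
}}

```text
time_s: 3.12
eef_pos: [0.6219, 0.0251, 0.434]
eef_rot: [-0.001, 0.104, 0.995, 0.0]
wrist_force: [0.3, 0.4, 0.1]
opening: 0.997
grasp_force: 0.0
```

```bash
python3 -c "
from st import *
rel([.6238,.0195,.355])
p=imaging.camera('side'); cv2.imwrite('pics/s1.png',cv2.resize(p['image'][60:300,220:440],None,fx=2.4,fy=2.4))
"
```

```text
t 3.1167 pos [0.6219 0.0251 0.434 ] shift/3cm [-0.1025 -0.1693  2.6331] rot/.1 [ 0.0027 -0.0134  0.0357] F [0.3028 0.4157 0.0804]
```

View pics/s1.png

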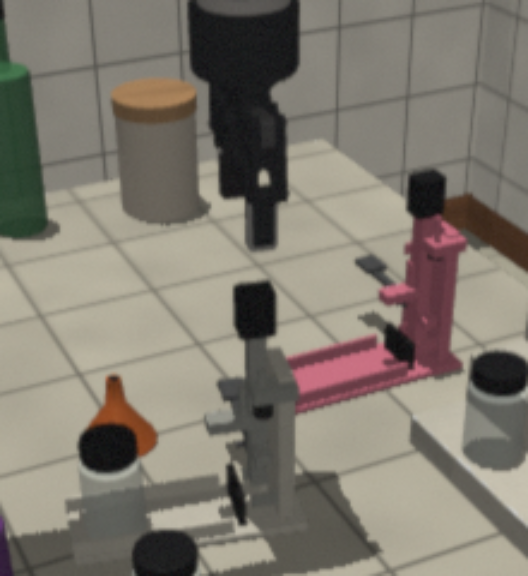

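The picture shows the gripper standing over the white keeper's knob, which is at (255,310) in this crop.

>>> {"fn": "send_rows", "kwargs": {
  "commands": [
    [[-0.1,-0.17,0.5,0,0,0],[0,0,0.5,0,0,0],[0,0,0.5,0,0,0],[0,0,0.5,0,0,0],[0,0,0.4,0,0,0],[0,0,0.2,0,0,0],[0,0,0,0,0,0],[0,0,0,0,0,0]]
  ]
}}

```text
time_s: 3.83
eef_pos: [0.6233, 0.0206, 0.3571]
eef_rot: [0.0, 0.103, 0.995, 0.0]
wrist_force: [-0.7, 0.2, 0.6]
opening: 1.004
grasp_force: 0.0
```

>>> {"fn": "send_rows", "kwargs": {
  "commands": [
    [[0,0,0,0,0,0],[0,0,0,0,0,0],[0,0,0,0,0,0],[0,0,0,0,0,0],[0,0,0,0,0,0],[0,0,0,0,0,0],[0,0,0,0,0,0],[0,0,0,0,0,0]]
  ],
  "jaw": 0
}}

```text
time_s: 4.5
eef_pos: [0.6236, 0.0197, 0.3571]
eef_rot: [0.0, 0.104, 0.995, -0.0]
wrist_force: [-1.1, -0.3, 3.0]
opening: 0.275
grasp_force: 60.3
```

>>> {"fn": "send_rows", "kwargs": {
  "commands": [
    [[0,0,-0.055,0,0,0],[0,0,-0.055,0,0,0],[0,0,-0.055,0,0,0],[0,0,-0.055,0,0,0],[0,0,-0.055,0,0,0],[0,0,-0.055,0,0,0],[0,0,-0.055,0,0,0],[0,0,-0.055,0,0,0]]
  ]
}}

```text
time_s: 5.17
eef_pos: [0.6236, 0.0197, 0.3696]
eef_rot: [-0.0, 0.104, 0.995, -0.0]
wrist_force: [4.3, -0.9, -5.0]
opening: 0.274
grasp_force: 59.7
```

>>> {"fn": "send_rows", "kwargs": {
  "commands": [
    [[0,0,-0.055,0,0,0],[0,0,-0.055,0,0,0],[0,0,-0.055,0,0,0],[0,0,-0.055,0,0,0],[0,0,-0.055,0,0,0],[0,0,-0.055,0,0,0],[0,0,-0.055,0,0,0],[0,0,-0.055,0,0,0]]
  ]
}}

```text
time_s: 5.83
eef_pos: [0.6235, 0.0197, 0.3834]
eef_rot: [0.0, 0.104, 0.995, -0.0]
wrist_force: [3.5, -3.3, -5.9]
opening: 0.275
grasp_force: 59.6
```

>>> {"fn": "send_rows", "kwargs": {
  "commands": [
    [[0,0,-0.055,0,0,0],[0,0,-0.055,0,0,0],[0,0,-0.055,0,0,0],[0,0,-0.04,0,0,0]]
  ]
}}

```text
time_s: 6.17
eef_pos: [0.6235, 0.0197, 0.3888]
eef_rot: [-0.0, 0.104, 0.995, -0.0]
wrist_force: [6.1, -2.3, -10.4]
opening: 0.273
grasp_force: 59.3
```

>>> {"fn": "send_rows", "kwargs": {
  "commands": [
    [[0,0,-0.03,0,0,0],[0,0,-0.03,0,0,0],[0,0,-0.03,0,0,0]]
  ]
}}

```text
time_s: 6.42
eef_pos: [0.6235, 0.0197, 0.3918]
eef_rot: [0.0, 0.104, 0.995, -0.0]
wrist_force: [4.6, -2.7, -4.9]
opening: 0.272
grasp_force: 59.4
```

>>> {"fn": "send_rows", "kwargs": {
  "commands": [
    [[0,0,-0.03,0,0,0],[0,0,-0.03,0,0,0]]
  ]
}}

```text
time_s: 6.58
eef_pos: [0.6235, 0.0198, 0.3941]
eef_rot: [0.0, 0.104, 0.995, -0.0]
wrist_force: [3.5, -1.5, -4.7]
opening: 0.275
grasp_force: 59.6
```

>>> {"fn": "send_rows", "kwargs": {
  "commands": [
    [[0,0,-0.03,0,0,0],[0,0,-0.03,0,0,0]]
  ]
}}

```text
time_s: 6.75
eef_pos: [0.6235, 0.0198, 0.3957]
eef_rot: [0.0, 0.104, 0.995, -0.0]
wrist_force: [4.2, -2.4, -6.0]
opening: 0.274
grasp_force: 59.6
```

>>> {"fn": "send_rows", "kwargs": {
  "commands": [
    [[0,0,-0.03,0,0,0],[0,0,-0.02,0,0,0]]
  ]
}}

```text
time_s: 6.92
eef_pos: [0.6235, 0.0198, 0.397]
eef_rot: [0.0, 0.104, 0.995, -0.0]
wrist_force: [4.5, -2.1, -6.5]
opening: 0.273
grasp_force: 59.6
```

>>> {"fn": "send_rows", "kwargs": {
  "commands": [
    [[0,0,-0.03,0,0,0],[0,0,-0.03,0,0,0]]
  ]
}}

```text
time_s: 7.08
eef_pos: [0.6235, 0.0198, 0.3985]
eef_rot: [0.0, 0.104, 0.995, -0.0]
wrist_force: [5.4, -3.4, -8.8]
opening: 0.272
grasp_force: 59.4
```

>>> {"fn": "send_rows", "kwargs": {
  "commands": [
    [[0,0,-0.03,0,0,0],[0,0,-0.02,0,0,0]]
  ]
}}

```text
time_s: 7.25
eef_pos: [0.6235, 0.0197, 0.3993]
eef_rot: [-0.0, 0.104, 0.995, -0.0]
wrist_force: [8.5, -3.1, -12.0]
opening: 0.272
grasp_force: 59.2
```

>>> {"fn": "send_rows", "kwargs": {
  "commands": [
    [[0,0,-0.02,0,0,0],[0,0,0,0,0,0]]
  ]
}}

```text
time_s: 7.42
eef_pos: [0.6236, 0.0197, 0.3995]
eef_rot: [-0.0, 0.104, 0.995, -0.0]
wrist_force: [7.5, -3.9, -11.4]
opening: 0.272
grasp_force: 59.3
```

>>> {"fn": "send_rows", "kwargs": {
  "commands": [
    [[0,0,-0.02,0,0,0],[0,0,-0.02,0,0,0]]
  ]
}}

```text
time_s: 7.58
eef_pos: [0.6236, 0.0197, 0.4]
eef_rot: [-0.0, 0.104, 0.995, -0.0]
wrist_force: [10.1, -3.5, -17.8]
opening: 0.275
grasp_force: 59.5
```

```bash
python3 -c "
from st import *
for i in range(3):
  p=imaging.camera('side'); rel([.6236,.0197,.355])
C=cloud(p); print([pt(p,c,r,w=0) for c,r in ((313,213),(313,216))])
cv2.imwrite('pics/s2.png',cv2.resize(p['image'][130:290,250:410],None,fx=3.7,fy=3.7,interpolation=cv2.INTER_CUBIC))
"
```

```text
t 7.6333 pos [0.6236 0.0197 0.4   ] shift/3cm [-0.0008  0.0007  1.5005] rot/.1 [-0.0006 -0.009   0.049 ] F [  8.8636  -3.2244 -14.8558]
t 7.6833 pos [0.6236 0.0197 0.4   ] shift/3cm [-0.0007  0.001   1.5011] rot/.1 [-0.0009 -0.0088  0.0493] F [  9.1143  -3.1792 -14.4921]
t 7.7333 pos [0.6236 0.0197 0.4   ] shift/3cm [-0.001   0.0007  1.5016] rot/.1 [-0.0009 -0.009   0.0493] F [  8.9117  -2.7833 -14.9302]
[array([0.601 , 0.0291, 0.1479]), array([0.5972, 0.0207, 0.147 ])]
```

View pics/s2.png

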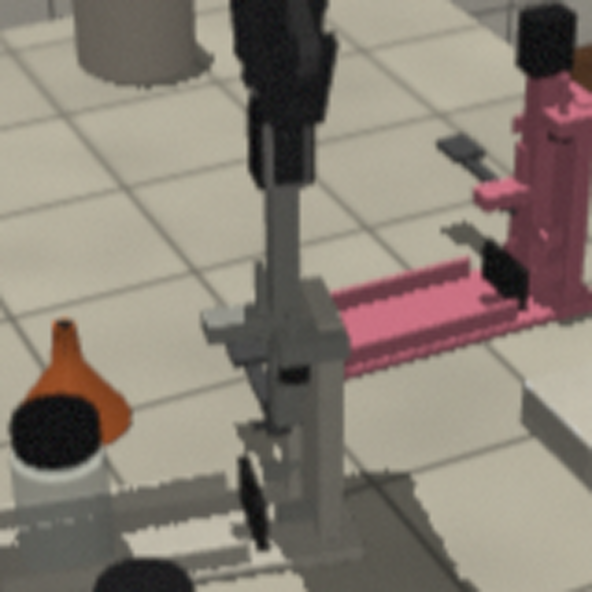

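The picture shows the lifted nose at (225,322) in the crop, with the lug up under the collar's buffer at (293,373). One more tiny step should tell buffer from pawl.

>>> {"fn": "send_rows", "kwargs": {
  "commands": [
    [[0,0,-0.015,0,0,0],[0,0,0,0,0,0],[0,0,0,0,0,0]]
  ]
}}

```text
time_s: 7.98
eef_pos: [0.6236, 0.0197, 0.4002]
eef_rot: [-0.001, 0.104, 0.995, 0.0]
wrist_force: [9.3, -1.9, -15.7]
opening: 0.275
grasp_force: 59.5
```

>>> {"fn": "send_rows", "kwargs": {
  "commands": [
    [[0,0,0.03,0,0,0],[0,0,0.03,0,0,0],[0,0,0.03,0,0,0],[0,0,0.03,0,0,0],[0,0,0.03,0,0,0],[0,0,0,0,0,0]]
  ]
}}

```text
time_s: 8.48
eef_pos: [0.6235, 0.0197, 0.3982]
eef_rot: [0.0, 0.104, 0.995, -0.0]
wrist_force: [4.4, -3.0, -4.1]
opening: 0.269
grasp_force: 61.1
```

>>> {"fn": "send_rows", "kwargs": {
  "commands": [
    [[0,0,0.03,0,0,0],[0,0,0.02,0,0,0],[0,0,0,0,0,0]]
  ]
}}

```text
time_s: 8.73
eef_pos: [0.6235, 0.0198, 0.3968]
eef_rot: [0.0, 0.104, 0.995, -0.0]
wrist_force: [3.1, -4.3, -2.1]
opening: 0.276
grasp_force: 61.2
```

>>> {"fn": "send_rows", "kwargs": {
  "commands": [
    [[0,0,0.03,0,0,0],[0,0,0.03,0,0,0],[0,0,0.03,0,0,0],[0,0,0.02,0,0,0],[0,0,0,0,0,0]]
  ]
}}

```text
time_s: 9.15
eef_pos: [0.6235, 0.0198, 0.3932]
eef_rot: [0.0, 0.104, 0.995, -0.0]
wrist_force: [2.0, -4.3, -1.8]
opening: 0.273
grasp_force: 61.5
```

>>> {"fn": "send_rows", "kwargs": {
  "commands": [
    [[0,0,0,0,0,0],[0,0,0,0,0,0],[0,0,0,0,0,0],[0,0,0,0,0,0],[0,0,0,0,0,0],[0,0,0,0,0,0],[0,0,0,0,0,0]]
  ],
  "jaw": 1
}}

```text
time_s: 9.73
eef_pos: [0.6234, 0.0199, 0.3933]
eef_rot: [-0.0, 0.104, 0.995, 0.0]
wrist_force: [-0.2, 0.6, 1.0]
opening: 0.999
grasp_force: 0.0
```

>>> {"fn": "send_rows", "kwargs": {
  "commands": [
    [[0,0,-0.5,0,0,0],[0,0,-0.8,0,0,0],[0,0,-0.8,0,0,0],[1,0,0,0,0,0],[1,0,0,0,0,0],[1,0,0,0,0,0],[1,0,0,0,0,0],[1,0,0,0,0,0]]
  ]
}}

```text
time_s: 10.4
eef_pos: [0.4753, 0.0511, 0.4562]
eef_rot: [-0.0, 0.104, 0.995, 0.0]
wrist_force: [0.8, -0.1, 1.7]
opening: 1.0
grasp_force: 0.0
```

>>> {"fn": "send_rows", "kwargs": {
  "commands": [
    [[1,0,0,0,0,0],[1,0,0,0,-1,0],[0,0,0,0,-1,0],[0,0,0,0,0,0],[0,0,0,0,0,0],[0,0,0,0,0,0]]
  ],
  "jaw": 0
}}

```text
time_s: 10.9
eef_pos: [0.4184, 0.063, 0.4567]
eef_rot: [0.098, 0.103, 0.99, -0.01]
wrist_force: [0.3, -0.5, 0.6]
opening: 0.143
grasp_force: 0.0
```

```bash
cat > st.py <<'E'
from h import *
from scipy.spatial.transform import Rotation as R
np.set_printoptions(precision=4,suppress=True)
ux=np.array([np.cos(np.radians(-12.2)),np.sin(np.radians(-12.2)),0]); uy=np.array([-ux[1],ux[0],0]); K=np.array([.6236,.0197,0])
def ks(p): d=np.array(p)-K; return np.array([d@ux,d@uy,d[2]])
def rel(s,l,z,tilt=0):
    "tip target in knob-based keeper frame"
    o=status.get_obs(); q=o['eef_rot']; M=R.from_quat([q[1],q[2],q[3],q[0]]).as_matrix()
    zz=np.array([0,0,-1.]); T=np.stack([-ux,uy,zz],1)@R.from_rotvec([0,-tilt,0]).as_matrix()
    t=K+s*ux+l*uy+np.array([0,0,z])-.173*T[:,2]
    print('t',o['time_s'],'pos',o['eef_pos'],'tip',ks(o['eef_pos']+.173*M[:,2]),'shift/3cm',M.T@(t-o['eef_pos'])/.03,'rot/.1',R.from_matrix(M.T@T).as_rotvec()/.1,'F',o['wrist_force'],'op',o['opening'])
def rect(C,m,l):
    Q=C[m].astype(np.float32)
    if len(Q)>4: (a,b),(w,h),t=cv2.minAreaRect(np.ascontiguousarray(Q[:,:2])); print(l,len(Q),'k',ks([a,b,0]),np.array([w,h,t]),'z',np.percentile(Q[:,2],[5,50,95]))
E
python3 -c "
from st import *
rel(-.178,0,.04,.2)
for n in ('side','top'):
  p=imaging.camera(n);C=cloud(p); C=C[(C[:,0]>.42)&(C[:,0]<.70)&(C[:,1]>-.05)&(C[:,1]<.14)]
  rect(C,(C[:,2]>.225)&(C[:,0]>.6),'knob'); rect(C,(C[:,2]>.095)&(C[:,2]<.11)&(C[:,0]<.54),'cap')
for c,r in ((313,220),(313,217)): print(pt(imaging.camera('side'),c,r,w=0))
"
```

```text
t 10.9 pos [0.4184 0.063  0.4567] tip [-0.1757 -0.0008  0.2871] shift/3cm [1.708  0.0339 8.0601] rot/.1 [ 0.0101 -0.0195  0.0476] F [ 0.3493 -0.4952  0.6208] op 0.14265722483408766
knob 359 k [ 0.0005 -0.0024  0.    ] [ 0.0253  0.0305 79.3888] z [0.2275 0.2455 0.2567]
cap 306 k [-0.1227 -0.0013  0.    ] [ 0.0473  0.0464 81.8535] z [0.0967 0.0991 0.1009]
knob 359 k [0.0006 0.0008 0.    ] [ 0.024   0.0306 77.5997] z [0.2318 0.2556 0.2585]
cap 518 k [-0.1225  0.0002  0.    ] [0.0461 0.0461 2.8803] z [0.0969 0.0995 0.1021]
[0.5955 0.0175 0.1403]
[0.5991 0.0253 0.1415]
```

The bar hangs at lift 52. Descend in front of the jar.

>>> {"fn": "send_rows", "kwargs": {
  "commands": [
    [[0.17,0,0.8,0,0,0.05],[0.17,0,0.8,0,0,0],[0.17,0,0.8,0,0,0],[0.17,0,0.8,0,0,0],[0.17,0,0.8,0,0,0],[0.17,0,0.8,0,0,0],[0.17,0,0.8,0,0,0],[0.17,0,0.8,0,0,0]]
  ],
  "jaw": 0
}}

```text
time_s: 11.77
eef_pos: [0.4165, 0.0636, 0.2586]
eef_rot: [0.099, 0.106, 0.989, -0.01]
wrist_force: [-0.0, 0.6, -0.2]
opening: -0.002
grasp_force: 0.0
```

>>> {"fn": "send_rows", "kwargs": {
  "commands": [
    [[0.17,0,0.7,0,0,0],[0.17,0,0.6,0,0,0],[0,0,0.3,0,0,0],[0,0,0,0,0,0],[0,0,0,0,0,0]]
  ]
}}

```text
time_s: 12.18
eef_pos: [0.4163, 0.0637, 0.2109]
eef_rot: [0.099, 0.106, 0.989, -0.01]
wrist_force: [-0.3, -0.8, 0.1]
opening: 0.002
grasp_force: 0.0
```

```bash
python3 -c "
from st import *
rel(-.178,0,.04,.2)
p=imaging.camera('side'); cv2.imwrite('pics/s3.png',cv2.resize(p['image'][150:330,170:370],None,fx=3,fy=3,interpolation=cv2.INTER_CUBIC))
"
```

```text
t 12.1833 pos [0.4163 0.0637 0.2109] tip [-0.1777 -0.0006  0.0413] shift/3cm [0.0241 0.0261 0.041 ] rot/.1 [ 0.0089 -0.0116 -0.0019] F [-0.3312 -0.7707  0.0676] op 0.0016064455623923935
```

View pics/s3.png

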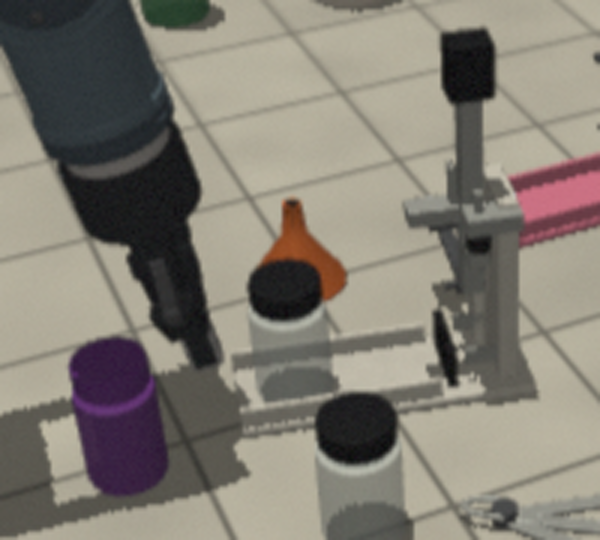

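The fingertips at (210,355) stand clear in front of the jar (288,320), and the purple jar at (118,415) is untouched. Push along the channel.

>>> {"fn": "send_rows", "kwargs": {
  "commands": [
    [[-0.1,0,0.02,0,0,0],[-0.1,0,0.02,0,0,0],[-0.1,0,0.02,0,0,0],[-0.1,0,0.02,0,0,0],[-0.07,0,0.014,0,0,0],[-0.07,0,0.014,0,0,0],[-0.07,0,0.014,0,0,0],[-0.07,0,0.014,0,0,0]]
  ]
}}

```text
time_s: 12.9
eef_pos: [0.4361, 0.0595, 0.2109]
eef_rot: [0.099, 0.106, 0.989, -0.01]
wrist_force: [-1.6, 1.5, 1.8]
opening: -0.006
grasp_force: 1.2
```

>>> {"fn": "send_rows", "kwargs": {
  "commands": [
    [[-0.07,0,0.014,0,0,0],[-0.07,0,0.014,0,0,0],[-0.07,0,0.014,0,0,0],[-0.07,0,0.014,0,0,0],[-0.07,0,0.014,0,0,0],[-0.07,0,0.014,0,0,0],[-0.07,0,0.014,0,0,0],[-0.07,0,0.014,0,0,0]]
  ]
}}

```text
time_s: 13.57
eef_pos: [0.4531, 0.0558, 0.211]
eef_rot: [0.099, 0.106, 0.989, -0.01]
wrist_force: [-1.3, 0.8, -0.3]
opening: -0.004
grasp_force: 0.7
```

>>> {"fn": "send_rows", "kwargs": {
  "commands": [
    [[-0.07,0,0.014,0,0,0],[-0.07,0,0.014,0,0,0],[-0.07,0,0.014,0,0,0],[-0.07,0,0.014,0,0,0],[-0.07,0,0.014,0,0,0],[-0.07,0,0.014,0,0,0],[-0.07,0,0.014,0,0,0],[-0.07,0,0.014,0,0,0]]
  ]
}}

```text
time_s: 14.23
eef_pos: [0.4698, 0.0522, 0.2111]
eef_rot: [0.099, 0.106, 0.989, -0.01]
wrist_force: [-1.4, 0.5, 0.6]
opening: -0.0
grasp_force: 0.7
```

```bash
python3 -c "
from st import *
rel(-.087,0,.04,.2)
for n in ('side','top'):
  p=imaging.camera(n);C=cloud(p); C=C[(C[:,0]>.42)&(C[:,0]<.70)&(C[:,1]>-.05)&(C[:,1]<.14)]
  k=(C-K)@ux; rect(C,(C[:,2]>.095)&(C[:,2]<.103)&(k<-.055)&(k>-.14),'cap')
"
```

```text
t 14.2333 pos [0.4698 0.0522 0.2111] tip [-0.1228 -0.0006  0.0415] shift/3cm [-1.1591  0.0239  0.2869] rot/.1 [0.01   0.0001 0.0002] F [-1.393   0.4595  0.6251] op -0.00036508934652050074
cap 310 k [-0.0966 -0.0162  0.    ] [ 0.0878  0.0469 43.0027] z [0.0967 0.0992 0.1011]
cap 501 k [-0.097  -0.0032  0.    ] [0.0696 0.0468 7.3807] z [0.0967 0.0997 0.1021]
```

>>> {"fn": "send_rows", "kwargs": {
  "commands": [
    [[-0.07,0,0.014,0,0,0],[-0.07,0,0.014,0,0,0],[-0.07,0,0.014,0,0,0],[-0.07,0,0.014,0,0,0],[-0.07,0,0.014,0,0,0],[-0.07,0,0.014,0,0,0],[-0.07,0,0.014,0,0,0],[-0.07,0,0.014,0,0,0]]
  ]
}}

```text
time_s: 15.0
eef_pos: [0.4866, 0.0486, 0.2111]
eef_rot: [0.099, 0.106, 0.989, -0.01]
wrist_force: [-0.8, 0.7, -0.5]
opening: -0.006
grasp_force: 0.7
```

>>> {"fn": "send_rows", "kwargs": {
  "commands": [
    [[-0.05,0,0.01,0,0,0],[-0.05,0,0.01,0,0,0],[-0.05,0,0.01,0,0,0],[-0.05,0,0.01,0,0,0],[-0.05,0,0.01,0,0,0],[-0.05,0,0.01,0,0,0]]
  ]
}}

```text
time_s: 15.5
eef_pos: [0.4955, 0.0467, 0.2111]
eef_rot: [0.099, 0.106, 0.989, -0.01]
wrist_force: [-1.5, -0.2, -0.6]
opening: 0.001
grasp_force: 0.7
```

```bash
python3 -c "
from st import *
rel(-.087,0,.04,.2)
p=imaging.camera('side'); cv2.imwrite('pics/s4.png',cv2.resize(p['image'][150:310,210:370],None,fx=3.6,fy=3.6,interpolation=cv2.INTER_CUBIC))
"
```

```text
t 15.5 pos [0.4955 0.0467 0.2111] tip [-0.0966 -0.0006  0.0416] shift/3cm [-0.3019  0.0242  0.1152] rot/.1 [ 0.0098 -0.0005  0.0007] F [-1.4854 -0.2082 -0.6182] op 0.001155536783868723
```

View pics/s4.png

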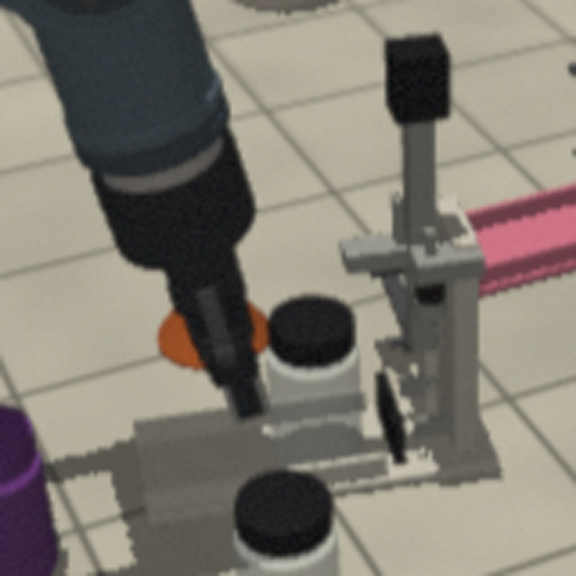

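The jar (315,370) is upright under way, a little short of the back stop (393,418), and the nose is well above it. Go on slowly until contact.

>>> {"fn": "send_rows", "kwargs": {
  "commands": [
    [[-0.04,0,0.008,0,0,0],[-0.04,0,0.008,0,0,0],[-0.04,0,0.008,0,0,0],[-0.04,0,0.008,0,0,0],[-0.04,0,0.008,0,0,0]]
  ]
}}

```text
time_s: 15.97
eef_pos: [0.5014, 0.0454, 0.2112]
eef_rot: [0.099, 0.106, 0.989, -0.01]
wrist_force: [-0.8, -0.4, -0.5]
opening: 0.004
grasp_force: 0.7
```

>>> {"fn": "send_rows", "kwargs": {
  "commands": [
    [[-0.03,0,0.006,0,0,0],[-0.03,0,0.006,0,0,0],[-0.03,0,0.006,0,0,0]]
  ]
}}

```text
time_s: 16.22
eef_pos: [0.5041, 0.0448, 0.2112]
eef_rot: [0.099, 0.106, 0.989, -0.01]
wrist_force: [-2.0, -0.3, -0.5]
opening: 0.0
grasp_force: 0.7
```

>>> {"fn": "send_rows", "kwargs": {
  "commands": [
    [[-0.03,0,0.006,0,0,0],[-0.03,0,0.006,0,0,0]]
  ]
}}

```text
time_s: 16.38
eef_pos: [0.5059, 0.0445, 0.2112]
eef_rot: [0.099, 0.106, 0.989, -0.01]
wrist_force: [-1.4, -0.1, 0.4]
opening: -0.001
grasp_force: 0.7
```

>>> {"fn": "send_rows", "kwargs": {
  "commands": [
    [[-0.03,0,0.006,0,0,0],[-0.03,0,0.006,0,0,0]]
  ]
}}

```text
time_s: 16.55
eef_pos: [0.5077, 0.044, 0.2112]
eef_rot: [0.099, 0.106, 0.989, -0.01]
wrist_force: [-1.0, -0.0, 0.1]
opening: -0.005
grasp_force: 0.7
```

>>> {"fn": "send_rows", "kwargs": {
  "commands": [
    [[-0.03,0,0.006,0,0,0],[-0.02,0,0.004,0,0,0]]
  ]
}}

```text
time_s: 16.72
eef_pos: [0.509, 0.0437, 0.2111]
eef_rot: [0.099, 0.106, 0.989, -0.01]
wrist_force: [-4.1, 0.2, 1.4]
opening: -0.0
grasp_force: 1.8
```

>>> {"fn": "send_rows", "kwargs": {
  "commands": [
    [[-0.03,0,0.006,0,0,0],[-0.02,0,0.004,0,0,0]]
  ]
}}

```text
time_s: 16.88
eef_pos: [0.5097, 0.0437, 0.2108]
eef_rot: [0.098, 0.106, 0.99, -0.01]
wrist_force: [-9.5, 0.6, 6.7]
opening: 0.001
grasp_force: 4.7
```

Contact with the stop is felt (about 9 N). Back off and rise.

>>> {"fn": "send_rows", "kwargs": {
  "commands": [
    [[0,0,0,0,0,0],[0.1,0,-0.02,0,0,0],[0.2,0,-0.04,0,0,0],[0.4,0,-0.08,0,0,0],[0.5,0,-0.1,0,0,0],[0.2,0,-0.7,0,0,0],[0.2,0,-0.95,0,0,0],[0.2,0,-0.95,0,0,0]]
  ]
}}

```text
time_s: 17.55
eef_pos: [0.4413, 0.0582, 0.2842]
eef_rot: [0.099, 0.106, 0.989, -0.01]
wrist_force: [0.6, -0.8, 0.1]
opening: -0.003
grasp_force: 0.0
```

>>> {"fn": "send_rows", "kwargs": {
  "commands": [
    [[0,0.5,-1,0,0,0],[0,0.5,-1,0,0.95,0],[0,0.5,-1,0,0.95,0],[0,0.7,0,0,0,0],[0,0.5,0,0,0,0],[0,0.3,0,0,0,0],[0,0,0,0,0,0],[0,0,0,0,0,0]]
  ]
}}

```text
time_s: 18.22
eef_pos: [0.4462, 0.1492, 0.3722]
eef_rot: [0.005, 0.106, 0.994, -0.0]
wrist_force: [-0.9, -0.3, -0.8]
opening: 0.001
grasp_force: 0.0
```

```bash
python3 -c "
from st import *
rel(-.001,.096,.10,0)
for n in ('side','top'):
  p=imaging.camera(n);C=cloud(p); C=C[(C[:,0]>.42)&(C[:,0]<.70)&(C[:,1]>-.05)&(C[:,1]<.14)]
  k=(C-K)@ux; rect(C,(C[:,2]>.095)&(C[:,2]<.103)&(k<-.025)&(k>-.10)&(abs((C-K)@uy)<.03),'cap')
  rect(C,(C[:,2]>.06)&(C[:,2]<.08)&(C[:,1]>.098),'pad')
  rect(C,(C[:,2]>.225)&(k>-.02),'knob')
  if n=='side': cv2.imwrite('pics/s5.png',cv2.resize(p['image'][150:310,210:370],None,fx=3.6,fy=3.6,interpolation=cv2.INTER_CUBIC))
"
```

```text
t 18.2167 pos [0.4462 0.1492 0.3722] tip [-0.1991  0.0891  0.1992] shift/3cm [-6.6256  0.2212  3.3697] rot/.1 [0.0039 0.0949 0.0137] F [-0.8845 -0.318  -0.8076] op 0.0014351507596194464
cap 292 k [-0.0477 -0.0015  0.    ] [ 0.0484  0.0452 67.6688] z [0.0966 0.0992 0.1011]
pad 20 k [-0.0016  0.0833  0.    ] [ 0.0048  0.0189 86.6243] z [0.0619 0.0655 0.0692]
knob 363 k [ 0.0003 -0.0014  0.    ] [ 0.0262  0.0298 75.799 ] z [0.2273 0.2455 0.2565]
cap 417 k [-0.0491  0.0003  0.    ] [0.0417 0.0468 2.752 ] z [0.097  0.0995 0.1021]
pad 197 k [0.0011 0.097  0.    ] [ 0.0316  0.0245 77.4187] z [0.0657 0.0694 0.0726]
knob 361 k [0.0006 0.0011 0.    ] [ 0.0246  0.0305 77.4064] z [0.2307 0.2557 0.2582]
```

View pics/s5.png

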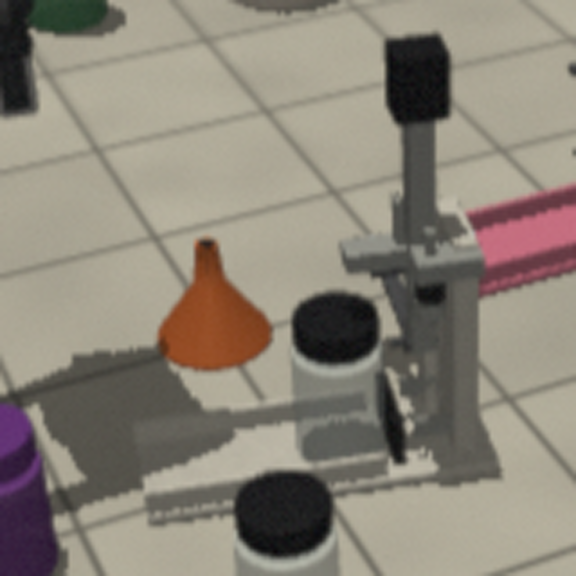

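The jar at (335,380) stands upright against the back stop (393,418) and the bar is still up. Now the thumb pad.

>>> {"fn": "send_rows", "kwargs": {
  "commands": [
    [[-0.95,0.03,0,0,0.09,0],[-0.95,0.03,0,0,0,0],[-0.95,0.03,0,0,0,0],[-0.95,0.03,0,0,0,0],[-0.95,0.03,0,0,0,0],[-0.95,0.03,0.4,0,0,0],[-0.95,0.03,0.8,0,0,0],[0,0,0.8,0,0,0]]
  ]
}}

```text
time_s: 18.98
eef_pos: [0.647, 0.1103, 0.313]
eef_rot: [0.003, 0.108, 0.994, 0.0]
wrist_force: [-1.2, -0.3, -0.4]
opening: -0.003
grasp_force: 0.0
```

>>> {"fn": "send_rows", "kwargs": {
  "commands": [
    [[0,0,0.8,0,0,0],[0,0,0.5,0,0,0],[0,0,0,0,0,0],[0,0,0,0,0,0]]
  ]
}}

```text
time_s: 19.32
eef_pos: [0.6426, 0.1123, 0.2729]
eef_rot: [-0.001, 0.107, 0.994, 0.0]
wrist_force: [0.6, 0.6, 0.2]
opening: 0.002
grasp_force: 0.0
```

```bash
python3 -c "
from st import *
rel(0,.096,.074,0)
p=imaging.camera('top');cv2.imwrite('pics/t6.png',cv2.resize(p['image'][170:310,180:320],None,fx=4,fy=4,interpolation=cv2.INTER_CUBIC))
"
```

```text
t 19.3167 pos [0.6426 0.1123 0.2729] tip [-0.0014  0.0946  0.0999] shift/3cm [-0.0362  0.0477  0.8649] rot/.1 [ 0.0026 -0.0183 -0.008 ] F [0.5873 0.6099 0.2354] op 0.0023612889275595084
```

View pics/t6.png

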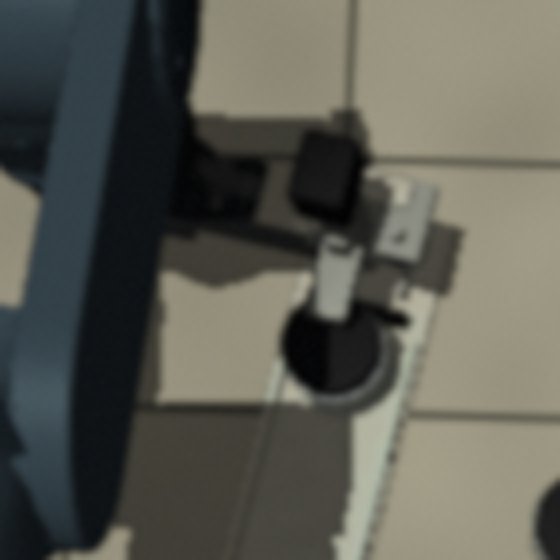

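The gripper is over the pad, which it hides; the nose (337,280) lies over the jar cap (333,345). Descend slowly.

>>> {"fn": "send_rows", "kwargs": {
  "commands": [
    [[-0.03,0.04,0.3,0,0,0],[0,0,0.3,0,0,0],[0,0,0.2,0,0,0],[0,0,0.06,0,0,0],[0,0,0,0,0,0]]
  ]
}}

```text
time_s: 19.78
eef_pos: [0.6438, 0.1143, 0.2474]
eef_rot: [-0.0, 0.106, 0.994, 0.0]
wrist_force: [0.2, 0.4, -0.1]
opening: -0.0
grasp_force: 0.0
```

>>> {"fn": "send_rows", "kwargs": {
  "commands": [
    [[0,0,0.05,0,0,0],[0,0,0.05,0,0,0],[0,0,0.05,0,0,0],[0,0,0.05,0,0,0],[0,0,0.05,0,0,0],[0,0,0,0,0,0]]
  ]
}}

```text
time_s: 20.28
eef_pos: [0.6443, 0.1144, 0.241]
eef_rot: [0.001, 0.106, 0.994, 0.001]
wrist_force: [0.7, 0.7, 0.9]
opening: 0.002
grasp_force: 0.6
```

>>> {"fn": "send_rows", "kwargs": {
  "commands": [
    [[0,0,0.05,0,0,0],[0,0,0.05,0,0,0],[0,0,0.05,0,0,0],[0,0,0,0,0,0]]
  ]
}}

```text
time_s: 20.62
eef_pos: [0.6442, 0.1143, 0.236]
eef_rot: [0.001, 0.106, 0.994, 0.0]
wrist_force: [0.6, 1.3, 0.5]
opening: -0.002
grasp_force: 0.6
```

>>> {"fn": "send_rows", "kwargs": {
  "commands": [
    [[0,0,0.05,0,0,0],[0,0,0.05,0,0,0],[0,0,0.05,0,0,0],[0,0,0.05,0,0,0],[0,0,0.04,0,0,0],[0,0,0,0,0,0]]
  ]
}}

```text
time_s: 21.12
eef_pos: [0.6442, 0.1141, 0.2289]
eef_rot: [0.0, 0.106, 0.994, 0.0]
wrist_force: [0.8, 0.1, 1.0]
opening: -0.005
grasp_force: 1.0
```

>>> {"fn": "send_rows", "kwargs": {
  "commands": [
    [[0,0,0,0,0,0],[0,0,0,0,0,0],[0,0,0,0,0,0],[0,0,0,0,0,0],[0,0,0,0,0,0],[0,0,0,0,0,0],[0,0,0,0,0,0],[0,0,0,0,0,0]]
  ]
}}

```text
time_s: 21.78
eef_pos: [0.6442, 0.1142, 0.2292]
eef_rot: [0.001, 0.106, 0.994, 0.0]
wrist_force: [-0.8, -0.3, 2.1]
opening: 0.004
grasp_force: 1.0
```

```bash
cat > chk.py <<'E'
from st import *
rel(0,.096,.0555,0)
for n in ('side','top'):
  p=imaging.camera(n);C=cloud(p); C=C[(C[:,0]>.42)&(C[:,0]<.70)&(C[:,1]>-.05)&(C[:,1]<.14)]
  k=(C-K)@ux; l=(C-K)@uy
  rect(C,(C[:,2]>.195)&(k>-.02)&(abs(k)<.022)&(abs(l)<.022),'knob')
  rect(C,(C[:,2]>.095)&(C[:,2]<.103)&(k<-.025)&(k>-.10)&(abs(l)<.03),'cap')
  rect(C,(C[:,2]>.105)&(C[:,2]<.15)&(k<-.02)&(k>-.06)&(abs(l)<.02),'nose')
E
python3 chk.py
```

```text
t 21.7833 pos [0.6442 0.1142 0.2292] tip [0.0003 0.0969 0.0562] shift/3cm [ 0.0055 -0.0254  0.023 ] rot/.1 [0.0089 0.0106 0.0023] F [-0.7708 -0.3144  2.0716] op 0.00359051794562947
knob 352 k [-0.     -0.0018  0.    ] [ 0.0279  0.0293 78.1651] z [0.1975 0.2159 0.2269]
cap 254 k [-0.0504 -0.0024  0.    ] [ 0.0407  0.049  13.9122] z [0.0965 0.0992 0.1014]
nose 83 k [-0.0308 -0.0009  0.    ] [ 0.0207  0.021  79.0701] z [0.1069 0.1107 0.1127]
knob 332 k [0.0004 0.0009 0.    ] [ 0.0246  0.0307 77.3636] z [0.2031 0.2257 0.2282]
cap 412 k [-0.049   0.0004  0.    ] [ 0.0468  0.0437 85.5945] z [0.0964 0.0994 0.102 ]
nose 116 k [-0.0309  0.0005  0.    ] [ 0.0181  0.0214 79.9355] z [0.1086 0.1114 0.1145]
```

The bar has sunk to lift 22 and the nose rests on the cap. Let go.

>>> {"fn": "send_rows", "kwargs": {
  "commands": [
    [[0,0,0,0,0,0],[0,0,0,0,0,0],[0,0,-0.1,0,0,0],[0,0,-0.1,0,0,0],[0,0,-0.2,0,0,0],[0,0,-0.4,0,0,0],[0,0,-0.8,0,0,0],[0,0,-0.9,0,0,0]]
  ]
}}

```text
time_s: 22.55
eef_pos: [0.6433, 0.1143, 0.3039]
eef_rot: [-0.001, 0.106, 0.994, 0.0]
wrist_force: [0.1, 0.1, 0.5]
opening: -0.002
grasp_force: 0.0
```

>>> {"fn": "send_rows", "kwargs": {
  "commands": [
    [[0,0,-0.9,0,0,0],[0,0.3,-0.9,0,0,0],[0,0.6,-0.9,0,0,0],[0,0.6,0,0,0,0],[0,0.3,0,0,0,0],[0,0,0,0,0,0],[0,0,0,0,0,0]]
  ]
}}

```text
time_s: 23.13
eef_pos: [0.6548, 0.1671, 0.3839]
eef_rot: [-0.001, 0.106, 0.994, -0.0]
wrist_force: [-0.0, -0.4, -0.6]
opening: -0.001
grasp_force: 0.0
```

```bash
python3 chk.py; python3 -c "
from st import *
p=imaging.camera('side');cv2.imwrite('pics/s7.png',cv2.resize(p['image'][130:350,190:430],None,fx=2.6,fy=2.6,interpolation=cv2.INTER_CUBIC))"
```

```text
t 23.1333 pos [0.6548 0.1671 0.3839] tip [-0.0009  0.1506  0.2109] shift/3cm [-0.0267 -1.8215  5.1811] rot/.1 [-0.0017 -0.0145  0.0137] F [-0.0459 -0.3545 -0.5903] op -0.00058680659049895
knob 349 k [ 0.     -0.0015  0.    ] [ 0.0267  0.0303 73.2106] z [0.1973 0.2159 0.2267]
cap 252 k [-0.0501 -0.0029  0.    ] [ 0.04    0.0478 23.6143] z [0.0963 0.0992 0.1014]
nose 83 k [-0.0309  0.0001  0.    ] [ 0.0224  0.0208 80.5368] z [0.1059 0.1108 0.1128]
knob 332 k [0.0008 0.0008 0.    ] [ 0.0244  0.0308 78.266 ] z [0.2015 0.2258 0.2284]
cap 410 k [-0.0492  0.0006  0.    ] [ 0.0469  0.0436 86.2507] z [0.0966 0.0993 0.1021]
nose 117 k [-0.0307  0.001   0.    ] [ 0.0186  0.0211 77.172 ] z [0.1082 0.1114 0.1141]
```

View pics/s7.png

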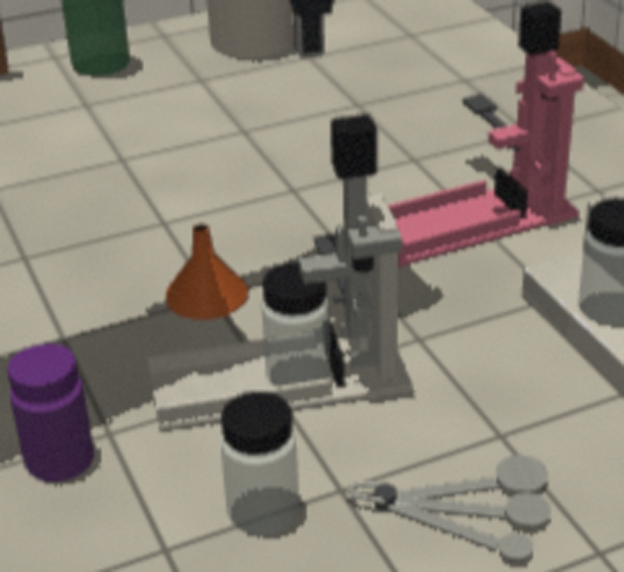

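The picture shows the nose (320,268) resting on the cap of the home jar (295,320). The bystanders are unmoved and the gripper is clear.

```bash
python3 -c "
from bench import ctrl; print(ctrl.hand_in())"
```

```text
the job is handed in; nothing more can be done
None
```

The jar is secured: the bar met the buffer (about 16 N total at the wrist) and hung at lift 52, the jar is home against the back stop, and the bar rests on its cap at about lift 22. The gripper is clear, the bystanders looked unmoved in the last picture, and I handed the job in at about 23 s; no verdict came back.

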